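Gauge the daylight of a bench press

TASK

Slide the loaded tray into the press's slotted guides until it is fully home against the end stop. Then take the taper gauge by its grip, lay its blade flat on the mould's top plate and slide it straight in from the front, near the middle, under the sprung pad until it drags snugly between the two plates (about 6 N of push, no ramming). Finish holding it there in the gripper at that depth, and leave the other things on the bench alone.

Things in the scene. Friction and masses are not known exactly. Their poses are not given: they have to be found in the camera images.
- press: two-post bench press, fixed; origin on the bench under the pad's centre; x points into the press (the way tray and gauge slide), z up. Grey bed 30 mm high, 170 mm wide, x -270 to 130; its front part is a bare apron where the tray starts. Steel slotted guides from x -60 to 60, slot 125 mm wide and 9 mm high, lips 44 mm above the bench, flared mouths from x -90; end stop at x 60.
- head: green crosshead clamped between the posts, with the press's axes; x -20 to 50, y +-125, bottom about 142 and top about 188 mm above the bench. Posts 22 mm thick at x 15, y +-102, 226 mm high. A spindle with a star handle stands on it, to 295 mm height.
- tray_home (a point): fixed to the press: where the tray's tab point (point tray_tab) is when the tray is fully home; x -112.5 mm from the press origin, 56 mm above the bench. Axes as the press.
- pad_front (a point): middle of the lower front edge of the pad, axes as the press, 82.5 mm beyond tray_home. The pad is a level steel plate 60 x 60 x 12 mm (reaching 60 mm back from this edge) under the crosshead. A spring holds it on its rest with 3.5 N, 4 N more per mm lifted (6 mm at most). Its gap above the mould's plate differs each time: 4 to 6.5 mm.
- tray_tab (a point): grip point, 26 mm above the tray's underside, in the upright tab of the aluminium tray: tab 36 mm long in x, 12 mm wide in y, 40 mm high, pinched across y. x points from the tab along the tray. The tray is a 5 mm plate 120 mm wide, from 17 to 172 mm beyond this point, lying on the bed. Tray and mould weigh 0.5 to 0.9 kg.
- mould_top (a point): middle of the front edge of the mould's flat top plate, on its upper face, 85 mm above the bench; x along the tray. The plate is steel, 110 (x) x 80 (y) x 8 mm. The mould stands loose in a low rim on the tray; this edge is 37 mm beyond the tab point and, with the tray home, 45 mm in front of the pad's front edge: room to lay the blade down.
- gauge_grip (a point): grip point of the taper gauge, 26 mm above its flat underside, in the middle of its black upright grip, 44 (x) x 16 (y) x 42 mm high, pinched across y. x points along the blade. It starts lying on its underside on the bench, left or right of the press. Mass 0.12 kg.
- gauge_tip (a point): middle of the blade's tip on the flat underside, 132 mm ahead of the grip point and 26 mm below it. The steel blade is 20 mm wide, flat below, 2 mm thick at the tip and 9 mm thick 90 mm behind it, rising evenly, so it meets the pad's front edge some 25 to 56 mm in and then lifts the pad as the drag grows.
- mould: the dark steel mould on the tray, 50 mm high; origin: centre of its underside.
- gauge: the taper gauge; origin: under the grip's centre, on the underside.
- pad: the sprung pad of the press (see pad_front); its origin lies 90 mm below the centre of its lower face. When the blade is snug the pad bears on it and has just begun to rise (0 to 2 mm). Friction of the steel plates is about 0.6, so a gauge that is pressed down on the mould's plate drags before it reaches the pad: that is not snug.
- oil_can: bystander: grey can 48 mm across, 100 mm high, origin under its centre, on the side of the press opposite to the gauge. Leave it.
- spanner: bystander: steel spanner lying on the bench beside the press. Leave it.
- collar: bystander: dark steel ring, 60 mm across, 20 mm high, on the bench beside the press. Leave it.

How it is judged:
On the way, in this order (a step that is already met when the one before it is completed fails the run):
1. the tray with its mould is fully home in the guides (x of tray_tab in the frame of tray_home above -0.006 m and y of tray_tab in the frame of tray_home between -0.006 and 0.006 m and angle between the x axis of tray_tab and the x axis of tray_home, either way round below 0.06 rad and height (world z) of tray_tab between 0.051 and 0.061 m and height (world z) of mould_top between 0.08 and 0.09 m and x of mould_top in the frame of tray_tab between 0.03 and 0.045 m), for 0.3 s.
2. the gauge is lifted off the bench in the gripper (height (world z) of gauge_grip above 0.06 m and contact force between the fingers and gauge above 3 N), for 0.2 s.
3. the blade is snug between the mould's plate and the pad (contact force between gauge and pad between 2.5 and 15 N and contact force between gauge and mould above 1.5 N and x of gauge_tip in the frame of pad_front above 0.015 m and y of gauge_tip in the frame of pad_front between -0.025 and 0.025 m and angle between the x axis of gauge_tip and the x axis of pad_front, either way round below 0.25 rad and angle between gauge_tip's own z axis and vertical below 0.1 rad and contact force between the fingers and gauge above 3 N), for 0.2 s.
At the end, for the whole second after the job is handed in: Tray within 6 mm of home, mould in it; gauge pinched in the fingers, at rest, flat (0.1 rad), straight (0.25 rad), tip 15 mm or more past the pad's front edge and within 25 mm of its middle, pressing the pad with 2.5 to 15 N and the mould with over 1.5 N (all of step 1 and all of step 3 and linear speed of each of gauge, mould below 0.005 m/s); the arm keeps its last pose, push and grip.
It fails at once if the gauge is rammed: more than 30 N on the pad (contact force between gauge and pad above 30 N).
It fails at once if a bystander is displaced by more than 30 mm (distance of any of oil_can, spanner, collar from where it was at the start of the episode above 0.03 m).
It also fails if it takes over 72 s, if anything falls off the work surface, if the arm or the gripper's body presses on something with over 40 N, if the wrist force passes 120 N, or if a joint passes its speed limit or range.

ROBOT

A 7-joint arm with a two-finger parallel gripper is mounted at the origin on the work surface. World frame = base frame: x ahead of the robot, y to its left, z up, the work surface at z = 0. Lengths are in m, angles in rad, forces in N, time in s.
With the tool pointing down it reaches from about 0.4 to 0.925 m from the base axis. Payload 4.1 kg.
Tool frame: the origin (TCP) lies at the very end of the fingers, on their centre line; the grasp point (between the pads) lies 19 mm behind it (robot.grip_depth is the distance from the TCP to the grasp point, in m); z points along the fingers, x is the direction in which the jaws open and shut, and the axes are right-handed (so a half turn about z gives the same grasp; the last joint's range is limited). The gripper opens to 85 mm and grips with 20 to 120 N. Pads are 22 mm wide; open, the fingers measure 114 mm over their backs; the gripper's body (76 mm by 85 mm) begins 54 mm behind the grasp point. The pads swing forward as they close: fully open they stand 13 mm farther back than shut.
Start: joints at [1.171, 0.398, 0.045, 1.537, -0.019, 1.207, -0.051], TCP at [0.193, -0.621, 0.201] pointing down, gripper open.
Joint ranges: [-2.82, 2.82], [-0.49, 2.23], [-1.37, 1.46], [0, 2.46], [-1.36, 4.5], [0.23, 2], [-2.94, 2.94]. Speed limits (rad/s): [2.57, 2.57, 3.14, 3.14, 3.14, 3.14, 3.14].

INTERFACE

Orientations are given as [roll, pitch, yaw] about the fixed x, y, z axes, in that order (R = Rz(yaw) Ry(pitch) Rx(roll)).
In Python, from plant import robot, kinematics, cams, finder, get_time_s, get_joints, get_qvel, get_joint_torque, get_ee_pos, get_tool_rot, get_contact_force, get_torque, get_grip_width gives the robot as it stands. Calls block until the motion is done:
- robot.move_to(position, orientation): joint-space move of the TCP to a pose.
- robot.line_to(position, ori=None, velocity=0.15, stop_force=None): straight line of the TCP; ori=None keeps the orientation; velocity is the mean speed in m/s. With stop_force (N) it stops when the force on the tool has changed by that much, and returns True; else False.
- robot.movej(angles): joint-space move.
- robot.gripper_to(opening, newtons=None): opening from 0.0 (shut) to 1.0 (fully open); newtons is the grip in N (None keeps the last); returns when the fingers have stopped.
- robot.pause(seconds).
- kinematics.inverse_kinematics(position, orientation): joint angles nearest the present ones, or None.
- cams.capture(name): name is "scene" or "top" or "wrist"; returns a dict with "image" (420x560x3 uint8, red, green, blue), "depth" (420x560 float32, m along the optical axis (not along the pixel's ray), 0 where there is no reading), "K" (3x3 intrinsics, pixels), "k1" (the pictures are not rectified: a ray, as slopes to the right and down, at radius r is drawn at 1 + k1 r^2 times it, then the intrinsics apply), "rvec" (rotation vector, rad) and "tvec" (3), from world to camera coordinates, as OpenCV has them; the wrist camera has in their place "tool_from_camera" (4x4, takes a point from camera to tool coordinates, whose origin is the TCP and whose axes are the tool frame's). Camera axes: x right, y down, z forward; pixel columns grow to the right and rows downward; lengths in m; the calibration is good to about 2 mm. A picture is of the moment at which its call begins: read the wrist's pose just before it.
A pose or a line that the arm cannot do raises robot.Unreachable and nothing moves.
- robot.finish_job(): hands the job in, once; it reports no verdict.
Trained networks look in a picture, given as the dict that the camera call returned (one of the last four; its "shot" number tells which), for a name from the list of things; names that differ only in an ending like _2 or _b are one class to them, and where a whole thing is asked for, a point or a joint stands for the part that bears it (a point fixed in the world has none). Each returns a list of dicts, best first, with "p" (0 to 1); they miss things now and then, are a little off and sometimes report something else, mostly with a low value. They report only what shows in the picture. A call takes as long as a camera call.
- finder.find_in(label, picture): "position" ([column, row] in pixels, amid what is visible of it).
Readings, each from a call of its own:
- get_time_s(): time.
- get_joints(): joint angles.
- get_qvel(): joint speeds.
- get_joint_torque(): joint torques, N m.
- get_ee_pos(): TCP position.
- get_tool_rot(): TCP orientation.
- get_contact_force(): force on the tool from outside, world axes, zero at the start.
- get_torque(): the same for the moment, N m.
- get_grip_width(): opening from 0.0 (shut) to 1.0 (fully open).
Only numpy, scipy, OpenCV 4.12 (cv2) and the standard library are available. Lean on these libraries where they do the work, as an engineer would, in place of code of your own. Each camera call takes 0.05 s, during which the arm holds its last target. There are 200 camera calls.

## Working session

There is one attempt and no reset: what is moved stays moved. The work goes in short steps, each a Python script; the robot and the scene stay as the last script left them, time stands still between calls to the robot, and variables do not carry over. Pictures are saved under pics/ and viewed, about 8 in all and at most 12, crops included, and the job is handed in when it is done.

```bash
ls; mkdir -p pics; cat > h.py <<'E'
import numpy as np, cv2
from scipy.spatial.transform import Rotation as R
from plant import *
def campose(d, pose=None):
    if "rvec" in d:
        Rc=cv2.Rodrigues(np.array(d["rvec"],float))[0]; t=np.array(d["tvec"],float).ravel()
        return Rc.T, -Rc.T@t
    p,Rt=pose; T=np.array(d["tool_from_camera"]); return Rt@T[:3,:3], p+Rt@T[:3,3]
def rays(d,uv):
    K=np.array(d["K"]); k=float(d["k1"])
    return cv2.undistortPoints(np.array(uv,float).reshape(-1,1,2),K,np.array([k,0,0,0.])).reshape(-1,2)
def at_z(d,uv,z,pose=None):
    Rw,c=campose(d,pose); r=rays(d,uv); v=np.c_[r,np.ones(len(r))]@Rw.T
    return c+v*((z-c[2])/v[:,2])[:,None]
def cloud(d,pose=None):
    Rw,c=campose(d,pose); h,w=d["depth"].shape
    vv,uu=np.mgrid[:h,:w]; r=rays(d,np.c_[uu.ravel(),vv.ravel()]); z=d["depth"].ravel()
    P=(np.c_[r,np.ones(len(r))]*z[:,None])@Rw.T+c
    P[z==0]=np.nan
    return P.reshape(h,w,3)
E
cat > a.py <<'E'
from h import *
print(get_time_s(),get_ee_pos(),get_tool_rot(),get_contact_force())
for n in("scene","top"):
    d=cams.capture(n); np.save(f"{n}.npy",d,allow_pickle=True)
    cv2.imwrite(f"pics/{n}.png",d["image"][:,:,::-1])
    P=cloud(d)
    print(n,campose(d)[1])
    for l in "tray_tab mould_top gauge_grip gauge_tip press head mould gauge oil_can spanner collar pad".split():
        for f in finder.find_in(l,d)[:2]:
            u,v=f["position"]; print(l,round(f["p"],2),np.round([u,v]),np.round(P[min(int(v),419),min(int(u),559)],3))
E
python3 a.py
```

```text
pics
0.0 [ 0.19237194 -0.620151    0.20033204] [ 3.14144851e+00  1.99436225e-03 -1.26994586e+00] [ 0.64696154 -0.09110716  0.39103784]
scene [ 0.63100739 -0.80031858  1.13292708]
tray_tab 0.61 [292. 228.] [ 0.572 -0.035  0.033]
mould_top 0.89 [298. 212.] [ 0.586 -0.019  0.083]
mould_top 0.39 [317. 345.] [ 0.652 -0.339  0.009]
gauge_grip 0.91 [280. 134.] [0.511 0.319 0.011]
gauge_tip 0.57 [279. 135.] [0.508 0.318 0.008]
press 0.63 [345. 244.] [ 0.707 -0.085  0.044]
head 0.97 [361. 194.] [ 0.735 -0.035  0.186]
mould 0.9 [301. 209.] [ 0.593 -0.013  0.087]
mould 0.62 [313. 355.] [ 0.644 -0.359 -0.001]
gauge 0.82 [280. 131.] [ 0.512  0.345 -0.002]
gauge 0.22 [294. 228.] [ 0.58  -0.036  0.036]
oil_can 0.71 [232. 324.] [ 0.463 -0.335  0.085]
spanner 0.58 [324. 130.] [ 0.643  0.364 -0.003]
spanner 0.31 [343. 238.] [ 0.697 -0.138  0.153]
collar 0.68 [318. 359.] [ 0.653 -0.376  0.018]
collar 0.66 [301. 205.] [0.592 0.002 0.08 ]
pad 0.49 [345. 207.] [ 0.702 -0.008  0.099]
pad 0.34 [298. 210.] [ 0.588 -0.013  0.083]
top [0.41695417 0.01165931 1.18996278]
tray_tab 0.72 [273. 227.] [0.536 0.008 0.086]
mould_top 0.89 [277. 202.] [ 0.589 -0.002  0.086]
gauge_grip 0.63 [130. 234.] [0.539 0.327 0.008]
gauge_grip 0.6 [278. 203.] [ 0.587 -0.001  0.087]
gauge_tip 0.55 [127. 238.] [0.53  0.334 0.009]
press 0.65 [278. 166.] [ 0.677 -0.004  0.035]
head 0.7 [285. 123.] [nan nan nan]
mould 0.88 [274. 205.] [0.585 0.005 0.083]
gauge 0.96 [126. 235.] [0.534 0.335 0.011]
spanner 0.81 [110. 179.] [0.662 0.374 0.011]
collar 0.66 [435. 174.] [ 0.659 -0.368  0.002]
pad 0.67 [278. 145.] [ 0.709 -0.006  0.103]
pad 0.48 [131. 238.] [0.529 0.326 0.011]
```

```bash
python3 - <<'E'
import cv2
for n,(a,b,c,d) in {"scene":(230,90,430,290),"top":(60,90,340,300)}.items():
    i=cv2.imread(f"pics/{n}.png"); cv2.imwrite(f"pics/{n}_c.png",cv2.resize(i[b:d,a:c],None,fx=800/(c-a) if n=="top" else 3,fy=800/(c-a) if n=="top" else 3,interpolation=cv2.INTER_CUBIC))
E
```

```text
(no output)
```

View pics/scene_c.png

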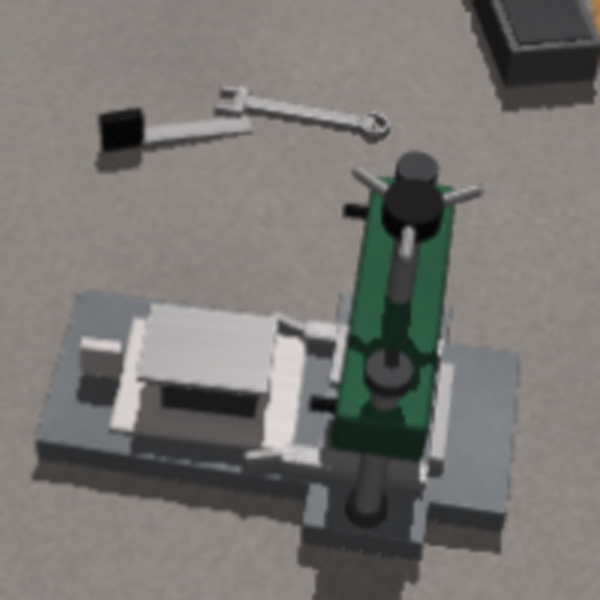

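View pics/top_c.png

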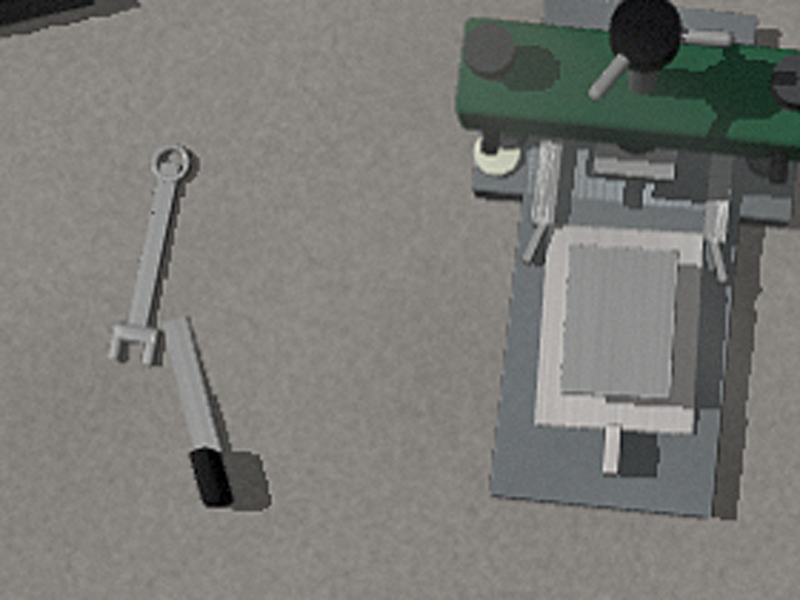

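The pictures show the following:
- **Tray:** on the apron in front of the guides, turned slightly relative to the press. Its tab is at top crop (612,450).
- **Gauge:** on the left (+y), grip at (210,475) and tip at (178,320), close to the spanner's jaw.
- **Press:** turned by a few degrees.

Next I measure these by edges in both static cameras.

```bash
cat > b.py <<'E'
from h import *
D={n:np.load(f"{n}.npy",allow_pickle=True).item() for n in("scene","top")}
def rect(n,zlo,zhi,x,y,col=None,lab=""):
    d=D[n];P=cloud(d);m=(P[...,2]>zlo)&(P[...,2]<zhi)&(P[...,0]>x[0])&(P[...,0]<x[1])&(P[...,1]>y[0])&(P[...,1]<y[1])
    if col is not None: m&=col(d["image"].astype(int))
    m=cv2.morphologyEx(m.astype(np.uint8),cv2.MORPH_OPEN,np.ones((2,2)))
    k,L,S,_=cv2.connectedComponentsWithStats(m); 
    if k<2: print(lab,n,"none");return
    i=1+np.argmax(S[1:,4]); v,u=np.where(L==i); zm=np.median(P[L==i][:,2])
    q=at_z(D[n],np.c_[u,v],(zlo+zhi)/2)[:,:2]
    r=cv2.minAreaRect((q*1000).astype(np.float32)); print(lab,n,len(u),"zmed",round(zm,4),"c",np.round(r[0],1),"size",np.round(r[1],1),"ang",round(r[2],1))
green=lambda I:(I[...,1]>I[...,0]+25)&(I[...,1]>I[...,2]+8)
blk=lambda I:I.max(-1)<45
for n in D:
    rect(n,.18,.196,(.6,.95),(-.3,.3),green,"head")
    rect(n,.078,.092,(.48,.66),(-.1,.1),lambda I:I.min(-1)>90,"mouldtop")
    rect(n,.06,.08,(.48,.56),(-.08,.08),lambda I:I.min(-1)>110,"tab")
    rect(n,.0295,.0405,(.48,.7),(-.09,.09),lambda I:I.min(-1)>150,"tray")
    rect(n,.02,.04,(.4,.95),(-.15,.15),None,"bed")
    rect(n,.034,.05,(.4,.6),(.25,.4),blk,"grip")
c=lambda p:(p[0]/2.857+60,p[1]/2.857+90)
t=D["top"]
print("bedfront",at_z(t,[c((492,497)),c((712,517))],.03)[:,:2])
print("bed side L",at_z(t,[c((492,497)),c((527,190))],.03)[:,:2])
print("head front bottom/top edges",at_z(t,[c((460,95)),c((800,128))],.188)[:,:2],at_z(t,[c((472,18))],.188))
print("pad front lower",at_z(t,[c((592,172)),c((672,180))],.090)[:,:2])
print("tab top",at_z(t,[c((605,473)),c((617,475)),c((606,427)),c((619,428))],.07)[:,:2])
print("gauge tip",at_z(t,[c((167,320)),c((188,317))],.002)[:,:2],"grip/blade junction",at_z(t,[c((196,452)),c((220,446))],.004)[:,:2])
s=D["scene"]; e=lambda p:(p[0]/3+230,p[1]/3+90)
print("scene: tip",at_z(s,[e((250,119)),e((251,131))],.002)[:,:2],"grip top",at_z(s,[e((98,114)),e((141,109)),e((144,131)),e((102,136))],.042)[:,:2])
print("scene: mould top",at_z(s,[e((152,305)),e((278,316)),e((270,390)),e((138,378))],.085)[:,:2])
print("scene: tab top",at_z(s,[e((80,340)),e((122,342))],.07)[:,:2])
E
python3 b.py
```

```text
head scene 413 zmed nan c [722.9   2.7] size [152.   24.1] ang 83.8
mouldtop scene 1069 zmed nan c [591.8  -7.4] size [ 79.6 109.6] ang 85.5
tab scene 47 zmed nan c [501.9   0.6] size [10.2 35.1] ang 85.8
tray scene 312 zmed nan c [658.3 -10.9] size [115.9  26.7] ang 85.4
bed scene 5140 zmed nan c [653.7 -36.1] size [211.7 398.8] ang 83.1
grip scene 55 zmed 0.0374 c [489.6 302.3] size [39.2 18.7] ang 19.4
head top 943 zmed nan c [737.6  -5.9] size [134.   64.9] ang 81.7
mouldtop top 1981 zmed nan c [587.2  -2.4] size [ 79.8 110.5] ang 85.2
tab top 88 zmed 0.07 c [496.    5.8] size [10.5 33.6] ang 88.6
tray top 1227 zmed nan c [589.6  -2.8] size [119.6 153.9] ang 85.2
bed top 7329 zmed nan c [593.1  -2.4] size [251.1 281.3] ang 83.0
grip top 133 zmed nan c [481.8 311.5] size [43.3 14.6] ang 15.7
bedfront [[ 0.46415037  0.09792696]
 [ 0.4450689  -0.06828235]]
bed side L [[0.46415037 0.09792696]
 [0.70151858 0.06777231]]
head front bottom/top edges [[ 0.73010615  0.10479015]
 [ 0.70232336 -0.12568753]] [[0.78487747 0.09631121 0.188     ]]
pad front lower [[ 0.69941973  0.01663558]
 [ 0.69213276 -0.04238249]]
tab top [[0.47817236 0.01195943]
 [0.47649981 0.00320479]
 [0.51195306 0.01046092]
 [0.51099377 0.00092227]]
gauge tip [[0.61010188 0.35621484]
 [0.6121073  0.33935673]] grip/blade junction [[0.50488509 0.33108337]
 [0.50921106 0.31212425]]
scene: tip [[0.61368491 0.35332916]
 [0.61539755 0.33610876]] grip top [[0.46415916 0.31047953]
 [0.50601968 0.31999656]
 [0.51157274 0.28947596]
 [0.47121197 0.28019935]]
scene: mould top [[ 0.54066811  0.03790392]
 [ 0.64852306  0.03274035]
 [ 0.64442439 -0.04507736]
 [ 0.53533868 -0.03985942]]
scene: tab top [[0.48109677 0.00783484]
 [0.51710583 0.00798083]]
```

Both cameras agree on the yaws: press about -6.9°, tray about -4.7°, gauge about 15°. The positions differ by about 5 mm between cameras, so I'll refine them with the wrist camera over the tab.

```bash
cat >> h.py <<'E'
def ori(yaw): return [np.pi,0,yaw]
def wrist(name):
    pose=(np.array(get_ee_pos()),R.from_euler("xyz",get_tool_rot()).as_matrix())
    d=cams.capture("wrist"); d["pose"]=pose; np.save(name+".npy",d,allow_pickle=True)
    cv2.imwrite(f"pics/{name}.png",d["image"][:,:,::-1]); return d,pose
def rect(d,pose,zlo,zhi,zp,x,y,col=None,lab=""):
    P=cloud(d,pose);m=(P[...,2]>zlo)&(P[...,2]<zhi)&(P[...,0]>x[0])&(P[...,0]<x[1])&(P[...,1]>y[0])&(P[...,1]<y[1])
    if col is not None: m&=col(d["image"].astype(int))
    m=cv2.morphologyEx(m.astype(np.uint8),cv2.MORPH_OPEN,np.ones((3,3)))
    k,L,S,_=cv2.connectedComponentsWithStats(m)
    if k<2: print(lab,"none");return
    i=1+np.argmax(S[1:,4]); v,u=np.where(L==i); zm=np.nanmedian(P[L==i][:,2])
    q=at_z(d,np.c_[u,v],zp,pose)[:,:2]*1000
    r=cv2.minAreaRect(q.astype(np.float32))
    print(lab,len(u),"z",round(float(zm),4),"c",np.round(r[0],1),"size",np.round(r[1],1),"ang",round(r[2],1),"uv",u.min(),u.max(),v.min(),v.max())
E
python3 - <<'E'
from h import *
y=np.radians(-6-90)
robot.move_to([.45,0,.33],ori(y))
print(get_time_s(),get_joints(),get_ee_pos(),get_contact_force())
d,p=wrist("w1")
rect(d,p,.062,.08,.07,(.46,.54),(-.03,.05),None,"tab")
rect(d,p,.078,.092,.085,(.48,.7),(-.1,.1),None,"mould")
rect(d,p,.02,.033,.03,(.4,.95),(-.15,.15),None,"bed")
for l in("tray_tab","mould_top","pad"):
  print(l,[(round(f["p"],2),np.round(f["position"])) for f in finder.find_in(l,d)[:2]])
E
```

```text
3.7333 [ 0.57404711 -0.03247793 -0.64272461  1.76979965 -0.01982825  1.39818683
 -1.74222798] [ 0.4500669  -0.00098189  0.32980397] [-0.49086723 -0.84554483  0.31244252]
tab 254 z 0.0711 c [498.    6.4] size [10.6 36. ] ang 83.6 uv 265 273 113 141
mould 6627 z 0.0864 c [588.8  -1. ] size [ 81.  109.4] ang 84.9 uv 231 300 0 98
bed 7746 z 0.0313 c [556.6   3.8] size [170.9 201.9] ang 83.3 uv 203 331 1 155
tray_tab [(0.94, array([273.,  96.]))]
mould_top [(0.68, array([266.,  49.]))]
pad [(0.44, array([ 61., 133.]))]
```

View pics/w1.png

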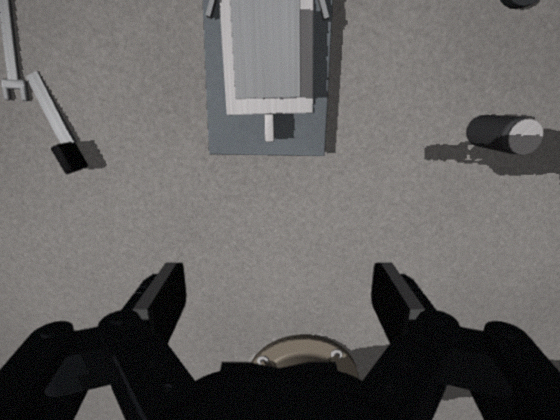

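The wrist view agrees with the top camera: tab at image (269,127) and bed 171 mm wide. The measured poses are:
- **Press:** origin (0.7245, -0.016), yaw -6.8°.
- **Tab:** (0.4975, 0.006), yaw -4.8°. The tray's front edge is already in the mouth of the guides.

Next I grip the tab and slide the tray in.

```bash
cat >> h.py <<'E'
PY=np.radians(-6.8); PO=np.array([.7245,-.0162])
def press(x,y,z): 
    c,s=np.cos(PY),np.sin(PY); return [PO[0]+c*x-s*y, PO[1]+s*x+c*y, z]
E
python3 - <<'E'
from h import *
ty=np.radians(-4.8-90); t=np.array([.4975,.0062])
robot.move_to([*t,.13],ori(ty))
print(robot.line_to([*t,.037],velocity=.12,stop_force=8),get_ee_pos())
robot.gripper_to(0.0,50); print("w",get_grip_width(),get_time_s(),get_contact_force())
py=PY-np.pi/2
print(robot.line_to(press(-195,-.0,0)[:0] or press(-.195,0,.037),ori(py),velocity=.05,stop_force=25),get_contact_force())
print(robot.line_to(press(-.125,0,.037),velocity=.07,stop_force=25),get_contact_force())
print(robot.line_to(press(-.105,0,.037),velocity=.03,stop_force=12),get_contact_force(),get_ee_pos(),press(-.1125,0,.037),get_time_s())
E
```

```text
False [0.49838132 0.00629611 0.0377906 ]
w 0.10902718634254661 6.3833 [-0.1523279   0.19811832  4.4808618 ]
True [-1.02021409 -0.61595323  5.34068074]
True [-1.26655154 -0.19415652  5.85906329]
True [-1.10976718  0.08972948  5.28616372] [0.4964346  0.00610544 0.03728968] [np.float64(0.6127913803380146), np.float64(-0.0028795535655186423), 0.037] 7.8333
```

All three lines stopped almost at once and the tool is still at the start. I'll probe with small steps to find what resists.

```bash
python3 - <<'E'
from h import *
p=np.array(get_ee_pos()); u=np.array([np.cos(PY),np.sin(PY),0])
for i in range(1,4):
    r=robot.line_to(p+u*.004*i,velocity=.02,stop_force=45)
    print(r,np.round(get_ee_pos()-p,4),np.round(get_contact_force(),1),round(get_grip_width(),3),np.round(get_torque(),2))
d=cams.capture("top");cv2.imwrite("pics/t2.png",cv2.resize(d["image"][90:290,200:380,::-1],None,fx=3,fy=3)); print(get_time_s())
E
```

```text
False [-0.0002 -0.     -0.0001] [-8.9  1.9 11.6] 0.111 [0.2  2.03 0.03]
False [-0.0004 -0.0001 -0.0001] [-17.7   0.6  22.1] 0.11 [ 0.45  3.93 -0.01]
False [ 0.0038 -0.0005 -0.0001] [-17.7   2.3  21. ] 0.108 [0.5  3.84 0.04]
8.9667
```

View pics/t2.png

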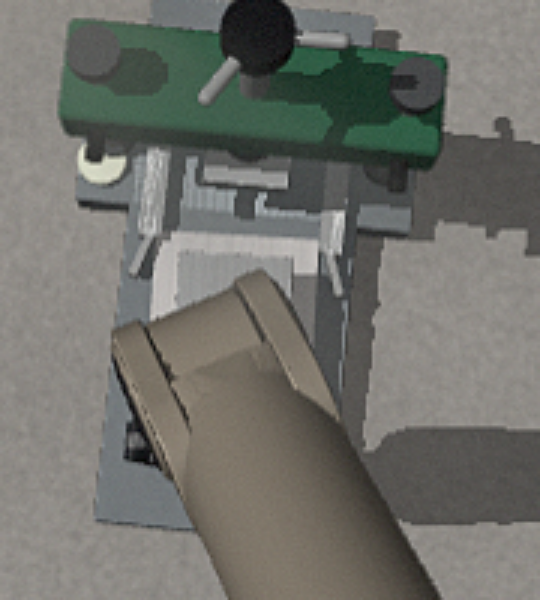

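The tray does slide. The problem is that forward push couples into about 20 N of downward load, because the arm is compliant, and that raises the friction. I'll step forward with a z correction that unloads the tray.

```bash
cat > push.py <<'E'
from h import *
def pf(p): # world->press frame
    c,s=np.cos(PY),np.sin(PY); d=np.array(p[:2])-PO; return np.array([c*d[0]+s*d[1],-s*d[0]+c*d[1]])
def fpress(): 
    f=np.array(get_contact_force()); return R.from_euler("z",-PY).apply(f)
if __name__=="__main__":
    py=PY-np.pi/2
    a=pf(get_ee_pos()); cx,cy=a; cz=get_ee_pos()[2]; y0,x0=cy,cx; yaw0=get_tool_rot()[2]
    cz+=.004
    still=0; last=cx
    for i in range(60):
        cx+=.006
        s=np.clip((cx-x0)/.04,0,1)
        robot.line_to(press(cx,y0*(1-s),cz),ori(yaw0+(py-yaw0)*s),velocity=.08)
        f=fpress(); a=pf(get_ee_pos())
        cz+=np.clip((f[2]+1)*.00025,-.002,.002)
        if i%3==0 or f[0]<-18: print(i,round(cx,4),np.round(a,4),round(get_ee_pos()[2],4),"cz",round(cz,4),np.round(f,1))
        if f[0]<-26 or abs(f[1])>20 or cx>-.085: break
    print(np.round(pf(get_ee_pos()),4),get_ee_pos(),get_tool_rot(),fpress(),get_time_s())
E
python3 push.py
```

```text
0 -0.2192 [-0.2213 -0.0046] 0.0404 cz 0.0409 [-2.3  0.2 -2.3]
3 -0.2012 [-0.2003 -0.0019] 0.0398 cz 0.0389 [ 0.8 -0.  -3.9]
6 -0.1832 [-1.831e-01  1.000e-04] 0.0374 cz 0.037 [-1.7  0.3 -2.8]
9 -0.1652 [-0.1652  0.    ] 0.0374 cz 0.0374 [-2.5  0.3 -0.8]
12 -0.1472 [-0.1466 -0.    ] 0.0374 cz 0.0372 [-0.6  0.2 -2.6]
15 -0.1292 [-1.29e-01 -1.00e-04] 0.0374 cz 0.037 [-1.8  0.3 -3.1]
18 -0.1112 [-0.1127  0.0002] 0.0373 cz 0.0379 [-5.9  1.1  2.5]
20 -0.0992 [-0.1131  0.0007] 0.0373 cz 0.0419 [-25.2   1.5  11.3]
21 -0.0932 [-0.1133  0.0005] 0.0373 cz 0.0439 [-34.8   0.   11. ]
[-0.1133  0.0005] [ 0.61204498 -0.00226315  0.03732879] [ 3.10102549 -0.00568551 -1.68766266] [-3.47594599e+01  2.69085807e-03  1.09579226e+01] 14.4667
```

The end stop was reached at -113 mm, against the expected -112.5. Now I relax, release, check the tray with the wrist camera, then look at the gauge.

```bash
python3 - <<'E'
from push import *
py=PY-np.pi/2
robot.line_to(press(-.1125,0,.0373),ori(py),velocity=.1); print(fpress(),pf(get_ee_pos()))
robot.gripper_to(.5); robot.line_to(press(-.1125,0,.16),ori(py),velocity=.25)
robot.move_to(press(-.20,0,.33),ori(py))
d,p=wrist("w2")
rect(d,p,.062,.08,.07,(.57,.66),(-.05,.05),None,"tab"); print("expect",press(-.1125,0,0))
rect(d,p,.078,.092,.085,(.6,.8),(-.1,.1),None,"mould"); print("expect front edge",press(-.075,0,0))
gy=np.radians(15-90)
robot.move_to([.43,.30,.28],ori(gy))
d,p=wrist("w3")
rect(d,p,.030,.06,.042,(.42,.56),(.25,.36),lambda I:I.max(-1)<60,"grip")
for l in("gauge_grip","gauge_tip","gauge"):
  print(l,[(round(f["p"],2),np.round(f["position"]),np.round(at_z(d,[f["position"]],.026 if 'grip' in l else .002,p),4)) for f in finder.find_in(l,d)[:2]])
print(get_time_s(),get_joints())
a=cv2.imread("pics/w2.png"); b=cv2.imread("pics/w3.png"); cv2.imwrite("pics/w23.png",np.hstack([a[:260,140:460],b[:260,60:500]]))
E
```

```text
[-5.15731691 -0.5819185   0.85134279] [-1.13211595e-01 -3.91695798e-06]
tab 276 z 0.0712 c [612.4  -2.8] size [11.5 34. ] ang 83.3 uv 273 282 80 108
expect [np.float64(0.6127913803380146), np.float64(-0.0028795535655186423), 0]
mould 3252 z 0.0864 c [682.2 -10.9] size [80.8 65.5] ang 83.1 uv 242 311 0 61
expect front edge [np.float64(0.6500275868920098), np.float64(-0.007319702377012429), 0]
grip 432 z 0.0432 c [485.1 313.8] size [41.1 15. ] ang 15.0 uv 271 283 104 138
gauge_grip [(0.57, array([277.,  74.]), array([[0.5392, 0.3275, 0.026 ]]))]
gauge_tip [(0.63, array([273.,  71.]), array([[0.5438, 0.3345, 0.002 ]])), (0.22, array([250.,  15.]), array([[0.6007, 0.3786, 0.002 ]]))]
gauge [(0.87, array([278.,  70.]), array([[0.5473, 0.3285, 0.002 ]]))]
18.1 [ 0.19223004  0.21791046 -1.02242236  1.70056548  0.19150076  1.33041638
 -2.17783405]
```

View pics/w23.png

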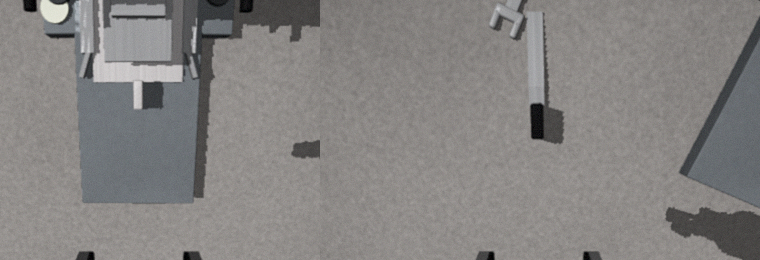

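The tray is home: tab at (612.4, -2.8) against (612.8, -2.9) expected, and the mould's front edge is where it should be. The gauge grip is at (485, 313.5), yaw 15°. Next I grip it, lift, and bring it in front of the pad.

```bash
python3 - <<'E'
from push import *
gy=np.radians(15-90); g=[.485,.3135]; py=PY-np.pi/2
robot.move_to([*g,.09],ori(gy))
print(robot.line_to([*g,.0075],velocity=.1,stop_force=8))
robot.gripper_to(0.0,80); robot.pause(.1); z0=get_ee_pos()[2]; f0=get_contact_force()
print("w",get_grip_width(),get_ee_pos(),f0)
robot.line_to([*g,.17],velocity=.15); robot.pause(.2); print("lift",get_ee_pos(),get_contact_force(),get_torque())
robot.move_to(press(-.21,0,.15),ori(py)); robot.pause(.2)
print(get_time_s(),get_ee_pos(),get_tool_rot(),fpress()); open("z0","w").write(str(z0))
d,p=wrist("w4")
cv2.imwrite("pics/w4c.png",cv2.resize(d["image"][:330,130:430,::-1],None,fx=1.8,fy=1.8))
E
```

```text
False
w 0.1436355369798296 [0.48544849 0.31412511 0.0084419 ] [-1.939254   -0.14837662  6.4737225 ]
lift [0.48459082 0.3132143  0.1691982 ] [-0.46866497 -1.23578779 -0.54500538] [ 0.00178601  0.00423814 -0.11226419]
23.175 [0.51620266 0.01039955 0.15021103] [-3.14115289e+00  6.76796254e-04 -1.68654652e+00] [ 1.01365467  0.87453424 -1.29620995]
```

View pics/w4c.png

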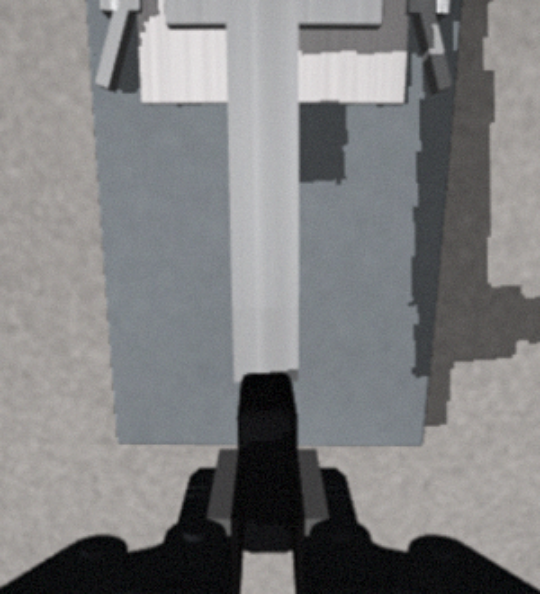

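The gauge is held, the blade runs straight ahead and the tab is clear below it. I check its pitch and yaw from depth.

```bash
python3 - <<'E'
from push import *
d=np.load("w4.npy",allow_pickle=True).item(); P=cloud(d,d["pose"])
q=P[:215,200:360].reshape(-1,3); q=q[(q[:,2]>.12)&(q[:,2]<.165)]
l=np.array([pf(a) for a in q]); x=l[:,0]+.21; z=q[:,2]
print(len(q),x.min(),x.max())
for a in np.arange(.02,.14,.01):
    m=(x>a)&(x<a+.01)
    if m.sum()>5: print(round(a+.005,3),"z",np.round(np.median(z[m]),4),"y",np.round([l[m,1].min(),np.median(l[m,1]),l[m,1].max()],4))
z0=float(open("z0").read()); print("expected underside z",.1502-z0, "top z at x: underside+.002+.0778*(.132-x)")
E
```

```text
8169 0.0185894156927342 0.12664354556141946
0.025 z 0.1523 y [-0.0075  0.0024  0.0123]
0.035 z 0.152 y [-0.0073  0.0027  0.0125]
0.045 z 0.1518 y [-0.0071  0.0027  0.0125]
0.055 z 0.1509 y [-0.0069  0.0027  0.0128]
0.065 z 0.1501 y [-0.0069  0.0027  0.0128]
0.075 z 0.1492 y [-0.0068  0.0032  0.0131]
0.085 z 0.1485 y [-0.0066  0.0033  0.0131]
0.095 z 0.1475 y [-0.0065  0.0033  0.0133]
0.105 z 0.1467 y [-0.0064  0.0033  0.0134]
0.115 z 0.1458 y [-0.0063  0.0033  0.0137]
0.125 z 0.145 y [-0.0061  0.0038  0.0138]
expected underside z 0.14175809609263987 top z at x: underside+.002+.0778*(.132-x)
```

The grip is good: pitch within 0.01 rad, yaw +0.015, blade 3 mm to the left, which I'll correct. Next I lay it down lightly on the plate.

```bash
cat >> push.py <<'E'
def fav(n=8):
    F=[]
    for _ in range(n): F.append(fpress()); robot.pause(.015)
    return np.mean(F,0)
E
python3 - <<'E'
from push import *
py=PY-np.pi/2
robot.line_to(press(-.182,-.003,.15),velocity=.1)
robot.line_to(press(-.182,-.003,.098),velocity=.1); robot.pause(.3)
b=fav(12); np.save("bias.npy",b); print("bias",b,get_ee_pos()[2])
cz=.098
for i in range(12):
    cz-=.001; robot.line_to(press(-.182,-.003,cz),ori(py),velocity=.02); f=fav(4)-b
    print(round(cz,4),round(get_ee_pos()[2],4),np.round(f,2),np.round(get_torque(),2))
    if f[2]>1.5: break
print(get_time_s(),pf(get_ee_pos()),get_tool_rot())
E
```

```text
bias [-0.1986587   0.24766017 -1.30004888] 0.09815580567545926
0.097 0.0969 [ 0.33 -0.08  0.39] [-0.01  0.03  0.02]
0.096 0.096 [ 0.3  -0.25  0.2 ] [0.05 0.02 0.  ]
0.095 0.095 [ 0.21 -0.37  0.07] [ 0.    0.02 -0.  ]
0.094 0.094 [ 0.43 -0.35  0.38] [ 0.03  0.04 -0.05]
0.093 0.0931 [0.11 0.09 1.04] [-0.07 -0.05 -0.04]
0.092 0.092 [-0.05 -0.03  1.4 ] [0.04 0.02 0.03]
0.091 0.091 [-0.98 -0.34  1.94] [-0.01  0.02  0.02]
27.0417 [-0.18201146 -0.00299255] [ 3.14157294e+00 -3.04025952e-05 -1.68945841e+00]
```

Contact came at z≈0.0934, exactly as predicted (plate at 85 mm). I raise to near-zero preload and slide in.

```bash
python3 - <<'E'
from push import *
py=PY-np.pi/2; b=np.load("bias.npy")
cz=.0930; cx=-.182
robot.line_to(press(cx,-.003,cz),velocity=.02); print(fav()-b)
for i in range(40):
    cx+=.003 if cx<-.142 else .0015
    robot.line_to(press(cx,-.003,cz),ori(py),velocity=.03); f=fav(5)-b; a=pf(get_ee_pos())
    cz+=np.clip((f[2]-1)*.0002,-.0004,.0004)
    print(round(cx,4),np.round(a,4),round(get_ee_pos()[2],4),"cz",round(cz,4),np.round(f,2),round(get_torque()[1],2))
    if f[0]<-4.5 or cx>-.095: break
print(get_time_s(),get_tool_rot())
E
```

```text
[ 0.31680771 -0.07164638  0.60109019]
-0.179 [-0.1788 -0.0031] 0.093 cz 0.0929 [ 0.58 -0.06  0.66] -0.09
-0.176 [-0.1758 -0.003 ] 0.0929 cz 0.0929 [ 0.51 -0.57  0.67] -0.17
-0.173 [-0.1728 -0.003 ] 0.0929 cz 0.0927 [ 0.77 -0.1   0.33] -0.09
-0.17 [-0.1697 -0.003 ] 0.0928 cz 0.0927 [ 0.91 -0.08  0.72] -0.1
-0.167 [-0.1667 -0.003 ] 0.0927 cz 0.0926 [ 1.   -0.22  0.63] -0.12
-0.164 [-0.1637 -0.003 ] 0.0926 cz 0.0925 [ 0.5  -0.01  0.7 ] -0.17
-0.161 [-0.1607 -0.003 ] 0.0926 cz 0.0925 [ 0.58 -0.38  0.85] -0.2
-0.158 [-0.1577 -0.003 ] 0.0925 cz 0.0925 [0.11 0.2  1.09] -0.13
-0.155 [-0.1547 -0.003 ] 0.0925 cz 0.0926 [0.55 0.13 1.11] -0.14
-0.152 [-0.1517 -0.003 ] 0.0926 cz 0.0925 [ 0.4  -0.47  0.71] -0.14
-0.149 [-0.1487 -0.003 ] 0.0925 cz 0.0926 [-0.07 -0.4   1.28] -0.09
-0.146 [-0.1457 -0.003 ] 0.0926 cz 0.0926 [ 0.61 -0.09  1.33] -0.09
-0.143 [-0.1427 -0.003 ] 0.0926 cz 0.0928 [ 0.15 -0.2   1.76] -0.07
-0.14 [-0.1397 -0.003 ] 0.0928 cz 0.0929 [-0.06 -0.36  1.69] -0.08
-0.1385 [-0.1385 -0.003 ] 0.0929 cz 0.0931 [-0.48 -0.36  1.81] 0.04
-0.137 [-0.1369 -0.003 ] 0.093 cz 0.0932 [-0.32 -0.18
[... 381 characters left out ...]
 cz 0.0934 [-0.39 -0.63  1.52] 0.08
-0.1265 [-0.1263 -0.003 ] 0.0934 cz 0.0935 [-0.24 -0.23  1.35] 0.0
-0.125 [-0.1248 -0.003 ] 0.0935 cz 0.0935 [ 0.   -0.02  0.85] -0.01
-0.1235 [-0.1234 -0.003 ] 0.0935 cz 0.0935 [-0.06 -0.11  0.99] 0.03
-0.122 [-0.1219 -0.003 ] 0.0935 cz 0.0934 [ 0.19 -0.34  0.79] 0.04
-0.1205 [-0.1204 -0.003 ] 0.0935 cz 0.0935 [-0.14 -0.56  1.17] -0.01
-0.119 [-0.1189 -0.003 ] 0.0935 cz 0.0936 [-0.72 -0.43  1.5 ] 0.1
-0.1175 [-0.1176 -0.003 ] 0.0936 cz 0.0937 [-1.19 -0.04  1.59] 0.2
-0.116 [-0.1165 -0.003 ] 0.0936 cz 0.0939 [-2.25 -0.08  2.19] 0.57
-0.1145 [-0.1154 -0.003 ] 0.0936 cz 0.0941 [-4.67 -0.48  2.07] 1.15
37.7583 [ 3.13971505e+00 -2.63750498e-04 -1.68932832e+00]
```

The drag starts rising at x≈-0.118, with the tip about 44 mm under the pad. That is inside the expected 25–56 mm. Small steps on to about 6–7 N.

```bash
python3 - <<'E'
from push import *
py=PY-np.pi/2; b=np.load("bias.npy")
cz=.0941; cx=-.1145
for i in range(12):
    cx+=.001
    robot.line_to(press(cx,-.003,cz),ori(py),velocity=.02); f=fav(8)-b; a=pf(get_ee_pos())
    cz+=np.clip((f[2]-1)*.0002,-.0003,.0003)
    print(round(cx,4),np.round(a,4),round(get_ee_pos()[2],4),"cz",round(cz,4),np.round(f,2),round(get_torque()[1],2))
    if f[0]<-6.3: break
robot.pause(.5); print(fav(12)-b,pf(get_ee_pos()),get_grip_width(),get_tool_rot(),get_time_s())
d,p=wrist("w5"); s=cams.capture("scene")
P=cloud(d,p); q=P[:,200:360].reshape(-1,3); q=q[(q[:,2]>.086)&(q[:,2]<.11)]; l=np.array([pf(v) for v in q]); x=l[:,0]-pf(get_ee_pos())[0]
for c in np.arange(.025,.1,.01):
    m=(abs(x-c)<.004)&(abs(l[:,1])<.008)
    if m.sum()>5: print(round(c,3),np.round(np.median(q[m,2]),4),np.round(np.median(l[m,1]),4))
rect(d,p,.062,.08,.07,(.57,.66),(-.05,.05),None,"tab")
o=np.hstack([cv2.resize(d["image"][:260,130:430,::-1],(400,347)),cv2.resize(s["image"][150:280,240:390,::-1],(400,347))]); cv2.imwrite("pics/fin.png",o)
E
```

```text
-0.1135 [-0.1145 -0.003 ] 0.0936 cz 0.0942 [-4.94 -0.12  1.61] 1.17
-0.1125 [-0.1138 -0.003 ] 0.0936 cz 0.0943 [-5.2   0.22  1.41] 1.23
-0.1115 [-0.113 -0.003] 0.0936 cz 0.0944 [-5.55 -0.11  1.29] 1.31
-0.1105 [-0.1122 -0.0031] 0.0936 cz 0.0945 [-6.12  0.25  1.75] 1.37
-0.1095 [-0.1115 -0.003 ] 0.0937 cz 0.0945 [-6.08  0.1   1.02] 1.43
-0.1085 [-0.1107 -0.0031] 0.0936 cz 0.0946 [-6.9  -0.2   1.25] 1.53
[-6.80284298 -0.09485589  1.42078875] [-0.11070866 -0.0030609 ] 0.14400503592170993 [ 3.13705989e+00 -7.37303636e-04 -1.68907837e+00] 40.7583
0.025 0.096 -0.0006
0.035 0.0955 -0.0006
0.045 0.0954 -0.0001
0.055 0.0946 -0.0001
0.065 0.0938 0.0001
0.075 0.093 -0.0002
0.085 0.1045 0.0001
0.095 0.1043 0.0
tab none
```

View pics/fin.png

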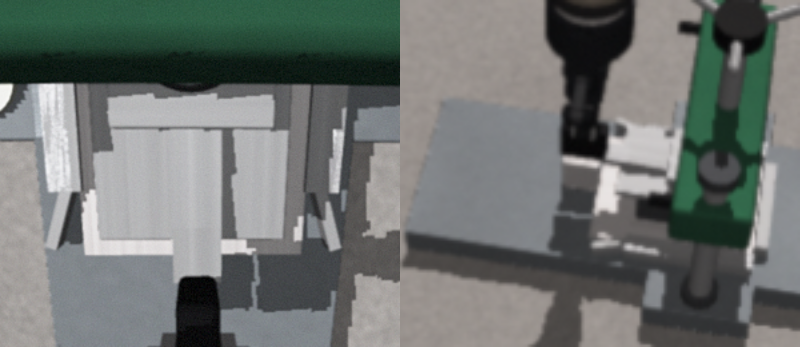

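The blade is flat and central under the pad. The force shows a clear breakaway to 4.7 N and then a gentle spring-like rise to a steady 6.8 N. I'm handing it in.

```bash
python3 - <<'E'
from push import *
print(fav(8)-np.load("bias.npy"),get_time_s()); robot.finish_job()
E
```

```text
[-6.70481287 -0.06802046  1.25734257] 40.9917
the job is handed in; nothing more can be done
```

I slid the tray home and left the taper gauge snug under the pad, held in the gripper. I handed the job in at about 41 s; no verdict is reported.

- **Tray:** it met the end stop with the tab point at x -113 mm, against -112.5 nominal. The wrist camera then put the tab within 0.5 mm of home. My first three slide moves stopped at once, because pushing forward also loaded the tray downward (about 20 N). Stepping in with that load taken off worked. Peak push on the stop was about 35 N.
- **Gauge:** it touched the mould's plate at the predicted height. Drag began with the tip about 44 mm under the pad and jumped to 4.7 N, then rose gently.
- **At hand-in:** the push was steady at 6.7 N with the tip about 51 mm in. The blade was flat, within about 2 mm of the middle by depth, and the grip width had not changed.
- **What I could not check:**
  - The force on the pad can only be inferred, at about 5 N from roughly 0.35 mm of lift.
  - In the last picture the gauge hid the tab, so the tray was not measured again after the gauge went in. The push was toward the end stop and the mould looked in place.
  - The scene camera's positions differed by about 5 mm from the top and wrist cameras. I used the latter two, and the contacts agreed with them.
- **Bystanders:** nothing came near them as far as I know, but I did not measure them again.

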